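# Right the tipped bottle, draw the sagging bolt and hold the crib gate ajar

## Task

One of the three medium bottles in the bench crib has tipped forward and leans on the gate: first stand it upright again on the crib floor, in line between or beside its two neighbours without toppling or shoving them, and let go of it. Then take the barrel bolt by its knob, lift the sagging bolt so that its head clears the bent-up lip of the keeper while you pull it back, and draw the sprung gate open towards you until its free edge is about 75 mm out from the post. Finish holding the gate there, bolt still drawn, without letting go, and leave the other things on the bench alone.

Things in the scene. Friction and masses are not known exactly. Their poses are not given: they have to be found in the camera images.
- crib: fixed open-topped grey steel bottle crib, 342 wide, 104 mm high. Origin: centre of its underside on the bench; x from gate side to back, y to the left seen from the gate, z up. Floor top 6 mm up. Low sides (56 mm) at y +-160, thin back rails (60 mm) at x +74. Posts 25 mm square at x -72.5, y +-158.5. Gate between them: inner face x -73, outer face x -85, top edge 97 mm up; swings out to -x
- gate (a joint): opening angle of the gate about its upright hinge at its left-hand end, rad; 0 shut, grows as the free edge swings out to the crib's -x side (stop at 1.2). A spring hinge always pulls it shut with 0.4 Nm at 0, rising by 0.8 Nm per rad. Free edge 75 mm out is about 0.27 rad
- hinge_axis (a point): point on the gate's hinge axis, at crib x -79, y +143 mm, 80 mm above the bench
- free_edge (a point): outer top corner of the gate at its free (right-hand) end, 283 mm from the hinge axis, 97 mm above the bench; at crib x -85, y -140 mm when shut
- keeper_lip (a point): middle of the top of the keeper's bent-up lip, 64 mm above the bench, at crib x -99, y -148 mm. The keeper is a strap staple on the right-hand post, standing out 33 mm (crib x -85 to -118, y -154 to -168, z 54 to 105 mm), open to both sides; its lower leg runs on to y -146 and that edge (y -146 to -150) is bent up 6 mm as a lip, behind which the sagging bolt's head catches
- bolt (a joint): how far the bolt's rod is drawn along the gate towards the hinge, m: 0 shot, 0.05 fully drawn (stop); 1 N friction, stays where left. While it sags, the head's shoulder catches on the lip at about 0.002; it must be held up from there until drawn about 0.023. Drawn 0.03 or more, the head is clear of keeper and post. Head: diameter 24, 16 mm long, on a 12 mm rod
- sleeve (a joint): tilt of the bolt in its worn barrel about the rear strap (crib y +50 mm), rad: 0 sagging by its own weight (rod 0.045 rad nose-down), 0.08 upper stop (rod 0.035 rad nose-up). Falls back to 0 when let go. The head, 205 mm from this axis, clears the lip above about 0.03
- knob (a point): centre of the bolt's ball knob, diameter 22 mm, on a level 10 mm stem: 45 mm in front of the gate's outer face, 75 mm up; free all round, can be pinched from above, fingers either side along the gate. 120 mm from the tilting axis when shot, 70 mm when drawn: raising it 6 mm lifts the head 10 mm; upper stop at 9.6 mm shot, 5.6 mm drawn. Bolt 0.2 to 0.3 kg. Axes: y along the rod to the hinge, -x out
- tipped_cap (a point): centre of the screw cap (diameter 36, height 27 mm) of the tipped bottle: square, 50 x 50 mm, body 68 mm high, narrow neck, 106 mm in all, 120 to 240 g. z axis from base to cap; this point is 92.5 mm from the base along it. Starts leaning 0.70 rad forward, cap against the inside of the gate's top rail, front lower edge on the crib floor
- mate1_cap (a point): centre of the cap of an upright bottle like it, 92.5 mm above its base. The three bottles stand in a row along the crib's y, 86 mm apart at y -86, 0, +86, base centres about 9 mm behind the crib's origin; which place is the tipped one's varies
- mate2_cap (a point): the same for the other upright bottle
- dishes_mid (a point): bystander: two stacked culture dishes, diameter 92, 30 mm high in all; the point is their centre
- tipbox_mid (a point): bystander: pipette-tip box, 85 x 122 x 79 mm; the point is on its centre line 40 mm up
- washer_mid (a point): bystander: round white reagent bottle with a grey cap, diameter 58, 130 mm high; the point is on its axis 65 mm up
Not all that is in view belongs to the job. What is shaped like the part that bears tipped_cap but orange or pink is not meant.

How it is judged:
By the outcome, as a careful person would: the job done as asked, in the order asked, and still so for the second after the job is handed in, while the arm keeps its last pose, push and grip.
It also fails if it takes over 48 s, if anything falls off the work surface, if the arm or the gripper's body presses on something with over 40 N, if the wrist force passes 120 N, or if a joint passes its speed limit or range.

## Robot

A 7-joint arm with a two-finger parallel gripper is mounted at the origin on the work surface. World frame = base frame: x ahead of the robot, y to its left, z up, the work surface at z = 0. Lengths are in m, angles in rad, forces in N, time in s.
With the tool pointing down it reaches from about 0.4 to 0.9 m from the base axis. Payload 5.6 kg.
Tool frame: the origin (TCP) lies at the very end of the fingers, on their centre line; the grasp point (between the pads) lies 19 mm behind it; z points along the fingers, y is the line along which they close (so a half turn about z gives the same grasp; the last joint's range is limited). The gripper opens to 92 mm and grips with 3 to 60 N. Pads are 20 mm wide; open, the fingers measure 128 mm over their backs; the gripper's body (75 mm by 189 mm) begins 69 mm behind the grasp point.
Start: joints at [1.109, 0.468, -0.012, 1.603, 0.006, 1.071, -0.056], TCP at [0.264, -0.594, 0.179] pointing down, gripper open.
Joint ranges: [-2.53, 2.53], [-0.31, 2.02], [-1.57, 1.55], [0.28, 2.44], [-1.29, 4.43], [0.15, 1.84], [-2.92, 2.92]. Speed limits (rad/s): [2.57, 2.57, 3.14, 3.14, 3.14, 3.14, 3.14].

## Interface

Orientations are given as a unit quaternion [x, y, z, w].
In Python, from cell import ctrl gives the robot as it stands.
- The arm moves only by the tool move_arm, never from a script. Its arguments are lists of equal length, an entry for each row: "hand": the closure, from -1 (fully open) to 1 (shut), so that 0 is half open; "slide": the shift along the tool's x, y, z in units of 50 mm (1.0 is 50 mm), a list of three; "rot": the turn, a rotation vector about the tool's x, y, z in units of 0.15 rad (1.0 is 0.15 rad), a list of three. A call has 1 to 8 rows; each row shifts and turns the commanded pose from where the row before left it, along the tool's axes as they then stand; what a row does not reach is not made up. A row lasts 1/10 s, in which the tool goes at most 50 mm and 8.59 degrees, less where a joint would pass 70% of its speed; a pose out of reach is approached as far as the arm can. A call with a number of a shift or a turn outside -1 to 1 is refused whole. A call with a gripper value outside its range is refused whole. The fingers move at their own pace and stop on an object; "squeeze" is the grip in N (left out, the last holds). Time passes only in rows, so rows that do not move let the fingers close. It gives the time, the measured TCP pose, the force, the opening and the grip force at its end, in the units of the state.
- ctrl.get_state(): the state, without advancing time (a new reading comes with each control period).
- ctrl.snapshot(name): name is "side" or "top" or "wrist"; returns (picture, depth): 480x640x3 uint8, red, green, blue; 480x640 float32, m along the optical axis (not along the pixel's ray), 0 where there is no reading.
- ctrl.get_calibration(name): a dict with "fov_y" (degrees; the focal length in pixels is half the picture's height over the tangent of half this angle, whatever the lens; pixels are square), "cx", "cy" (the principal point, pixels), "eye" and "orientation" of the camera in the world. Camera axes: x right, y down, z forward; pixel columns grow to the right and rows downward; lengths in m; the calibration is good to about 2 mm. A picture is of the moment at which its call begins: read the wrist's pose just before it. get_calibration takes no time and is no camera call; for the wrist camera it gives the pose at the moment of the call.
- ctrl.hand_in(): hands the job in; it is judged then, once.
The state is a dict: "time_s": time; "joint_pos": joint angles; "dq": joint speeds; "effort": joint torques, N m; "eef_pos": TCP position; "ee_rot": TCP orientation; "wrist_force": force on the tool from outside, world axes, zero at the start; "ft_torque": the same for the moment, N m; "grip_width": finger opening in m; "gripper_force": force on a finger pad.
Only numpy, scipy, OpenCV 4.12 (cv2) and the standard library are available. Lean on these libraries where they do the work, as an engineer would, in place of code of your own. Each camera call takes 0.05 s, during which the arm holds its last target. There are 200 camera calls.

## Working session

There is one attempt and no reset: what is moved stays moved. The work goes in short steps, Python scripts to look and compute and a tool call to move; the robot and the scene stay as the last step left them, time stands still between calls to the robot, and variables do not carry over. Pictures are saved under pics/ and viewed, at most 10 in all, crops included, and the job is handed in when it is done.

Besides the shell and the picture viewer there is one more tool, called after "Request:" in YAML: its name, and indented under it one key for each argument. move_arm: Moves the arm, as the interface text tells. Its arguments: {"type":"object","properties":{"hand":{"type":"array","items":{"type":"number"}},"slide":{"type":"array","items":{"type":"array","items":{"type":"number","minimum":-1,"maximum":1}}},"rot":{"type":"array","items":{"type":"array","items":{"type":"number","minimum":-1,"maximum":1}}},"squeeze":{"type":"number"}},"required":["hand","slide","rot"]}

```bash
ls; mkdir -p pics; python3 - <<'E'
from cell import ctrl
import cv2,numpy as np
for n in ["top","side"]:
    p,d=ctrl.snapshot(n); cv2.imwrite(f"pics/{n}0.png",p[:,:,::-1]); np.save(f"pics/{n}0.npy",d); print(n,ctrl.get_calibration(n))
print(ctrl.get_state())
E
```

```text
pics
top {'fov_y': 53.5333152261639, 'cx': 324.7959895198896, 'cy': 238.7111107964358, 'eye': array([0.51612571, 0.01265366, 0.93804277]), 'orientation': array([ 0.71070675, -0.70023336,  0.0437197 , -0.05155341])}
side {'fov_y': 51.1222954157427, 'cx': 322.9211518477018, 'cy': 237.08189567632084, 'eye': array([0.04671052, 0.59512122, 0.73688771]), 'orientation': array([-0.35465863,  0.82541549, -0.40848388,  0.16139219])}
{'time_s': 0.1, 'joint_pos': array([ 1.10900454,  0.46828627, -0.01162067,  1.60353894,  0.00597528,
        1.07138617, -0.05628327]), 'dq': array([-0.00069087, -0.00114924, -0.0007076 , -0.00266602, -0.00256941,
       -0.00080424,  0.00035814]), 'effort': array([ 7.48432303e-04, -5.21653390e+01, -1.25411616e-02, -2.44370377e+01,
       -5.67828747e-02,  1.39986392e-02,  7.33466800e-05]), 'eef_pos': array([ 0.26404175, -0.59331578,  0.17853442]), 'ee_rot': array([ 9.78160893e-01,  2.07847638e-01, -2.05985261e-04, -7.64747714e-04]), 'wrist_force': array([ 0.41038088, -0.03991395,  0.2642263 ]), 'ft_torque': array([ 0.03919868,  0.02495886, -0.00728429]), 'gripper_force': 0.0, 'grip_width': 0.09189277338095235}
```

View pics/top0.png

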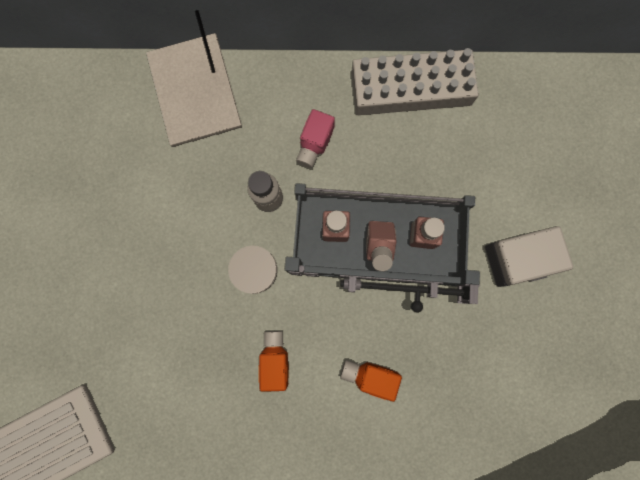

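View pics/side0.png

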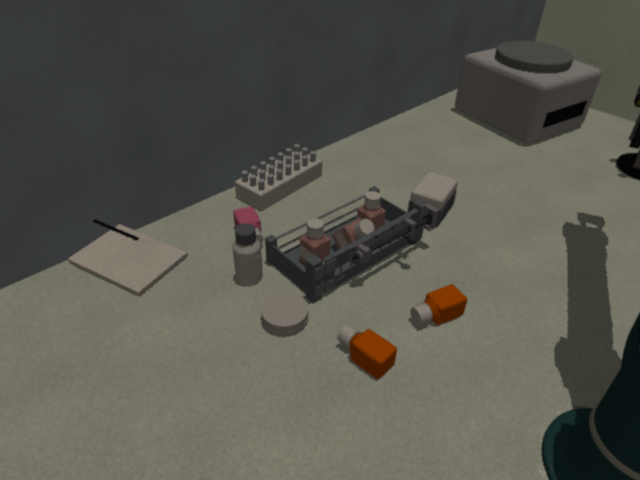

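The top view shows the crib at about (295-475, 190-300) with its gate facing the robot. The tipped bottle is the middle one, with its cap at (382,260). The upright mates' caps are at (337,221) and (433,229), and the knob is at (417,306).

```bash
cat > h.py <<'E'
import numpy as np,cv2
from scipy.spatial.transform import Rotation as R
def K(c): return 240/np.tan(np.radians(c["fov_y"])/2)
def ray(c,u,v):
    d=np.stack([(np.asarray(u,float)-c["cx"])/K(c),(np.asarray(v,float)-c["cy"])/K(c),np.ones_like(np.asarray(u,float))],-1)
    return d@R.from_quat(c["orientation"]).as_matrix().T
def plane(c,u,v,z):
    d=ray(c,u,v); return c["eye"]+d*((z-c["eye"][2])/d[...,2])[...,None]
def cloud(c,d):
    v,u=np.mgrid[:480,:640]; P=c["eye"]+ray(c,u,v)*d[...,None]; P[d==0]=np.nan; return P
E
python3 - <<'E'
from h import *; from cell import ctrl
c=ctrl.get_calibration("top"); d=np.load("pics/top0.npy"); P=cloud(c,d)
im=cv2.imread("pics/top0.png")
print("table z",np.nanmedian(P[300:340,150:220,2]))
roi=np.zeros((480,640),bool); roi[175:320,280:490]=1
for lo,hi in [(.099,.108),(.092,.0985),(.108,.120),(.078,.09)]:
    m=((P[...,2]>lo)&(P[...,2]<hi)&roi).astype(np.uint8)
    n,l,s,ce=cv2.connectedComponentsWithStats(m)
    for i in range(1,n):
        if s[i,4]>12: print(lo,s[i],ce[i].round(1),np.nanmean(P[l==i],0).round(4))
crop=cv2.resize(im[180:320,285:485],None,fx=4,fy=4,interpolation=cv2.INTER_CUBIC)
cv2.imwrite("pics/crop.png",cv2.convertScaleAbs(crop,alpha=1.6,beta=20))
E
```

```text
table z -4.182829697052526e-06
0.099 [423 228  11  10  19] [426.7 234.1] [ 0.6401 -0.1572  0.104 ]
0.099 [372 248  20  19 194] [381.3 258.4] [ 0.5958 -0.0771  0.1034]
0.099 [284 256  15  16 202] [291.4 263.6] [0.5842 0.0808 0.104 ]
0.099 [464 270  16  34 392] [472.2 284.3] [ 0.5528 -0.235   0.1045]
0.092 [422 225   7  13  15] [423.7 231.7] [ 0.6455 -0.1536  0.0955]
0.092 [372 245  19  13  52] [380.2 249.3] [ 0.6129 -0.0761  0.0951]
0.092 [ 300  265  161   33 1317] [383.  276.1] [ 0.5651 -0.0806  0.0964]
0.108 [326 210  20  20 312] [335.8 219.8] [0.6619 0.0038 0.1121]
0.108 [423 217  21  21 321] [433.4 227. ] [ 0.6516 -0.1674  0.1122]
0.108 [373 251  19  11  95] [382.7 256.1] [ 0.5991 -0.0786  0.111 ]
0.078 [324 218  24  18  79] [335.8 228.6] [0.6511 0.0033 0.0814]
0.078 [418 220  22  23 100] [425.6 234.3] [ 0.643  -0.1598  0.0814]
0.078 [368 233  28  21 329] [381.2 241.3] [ 0.6286 -0.0789  0.0848]
0.078 [461 271   3  15  27] [461.8 278.4] [ 0.5639 -0.2228  0.0836]
0.078 [340 278   9  11  74] [344.1 283.1] [ 0.5523 -0.0127  0.0864]
0.078 [355 279  75  33 597] [395.2 290.3] [ 0.541  -0.1041  0.0823]
0.078 [463 287   6  12  54] [465.9 292.2] [ 0.5395 -0.2305  0.0805]
0.078 [437 288  24   7  64] [446.6 290.8] [ 0.5416 -0.1965  0.079 ]
```

View pics/crop.png

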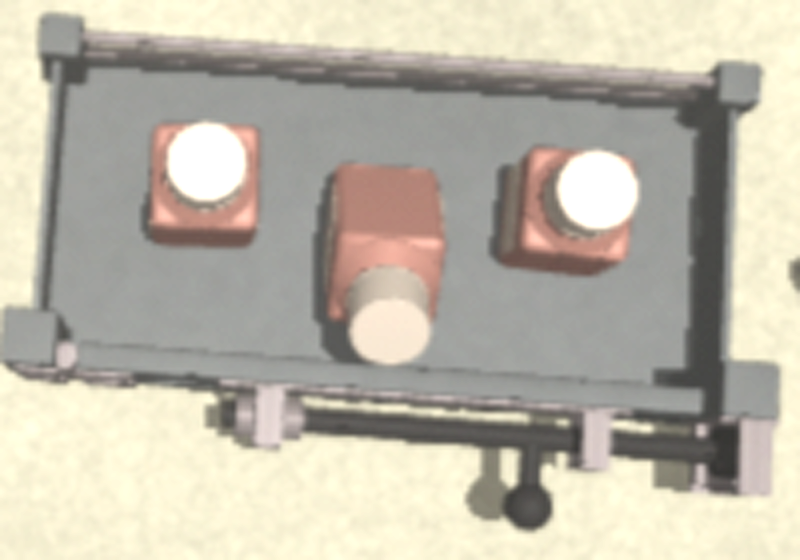

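```bash
cat >> h.py <<'E'
YAW=-0.060; O=np.array([.647,-.0815,0])
def crib(p): return O+R.from_euler('z',YAW).apply(np.asarray(p)/1000.)
def tocrib(p): return R.from_euler('z',-YAW).apply(np.asarray(p)-O)*1000
def quat(pitch=0): # tool x along crib x, z down, then pitched about tool y
    return R.from_euler('z',YAW)*R.from_euler('x',np.pi)*R.from_euler('y',pitch)
def plan(p0,r0,p1,r1,n):
    "rows of (slide,rot) from pose 0 to pose 1"
    D=(r0.inv()*r1).as_rotvec(); out=[]; 
    for k in range(n):
        a=r0*R.from_rotvec(D*k/n); out.append((a.inv().apply((p1-p0)/n)/.05).round(2).tolist())
    rv=(D/n/.15).round(3).tolist()
    print("n",n,"slide",str(out).replace(" ","")); print("rot each",rv)
def pose(s): return s["eef_pos"],R.from_quat(s["ee_rot"])
E
python3 - <<'E'
from h import *; from cell import ctrl
c=ctrl.get_calibration("top"); d=np.load("pics/top0.npy"); P=cloud(c,d)
f=lambda u,v,z: tocrib(plane(c,285+u/4,180+v/4,z)).round(1)
print("cap end",f(390,329,.1032),"knob",f(528,505,.076),"posts",f(31,336,.104),f(750,391,.104),f(60,35,.104),f(737,83,.104))
print("mates",tocrib([.6619,.0038,.112]),tocrib([.6516,-.1674,.112]))
m=((P[...,2]>.092)&(P[...,2]<.0985)); m[:262]=0;m[300:]=0;m[:,:310]=0;m[:,455:]=0
q=P[m]; vx=cv2.fitLine(q[:,:2].astype(np.float32),cv2.DIST_HUBER,0,.001,.001).ravel(); print(np.arctan(-vx[0]/vx[1]),tocrib(q.mean(0)))
s=ctrl.get_state(); p,r=pose(s)
plan(p,r,np.array([.46,-.09,.32]),quat(0),16)
E
```

```text
cap end [-58.   -1.2 103.2] knob [-129.7  -70.2   76. ] posts [-72.9 155.8 104. ] [ -73.4 -159.1  104. ] [ 63.  154.3 104. ] [  63.2 -148.7  104. ]
mates [  9.75825829  86.03996975 112.        ] [  9.74263064 -85.46959195 112.        ]
-0.06531294 [-81.91007104  -5.79516421  96.38745324]
n 16 slide [[0.48,-0.48,-0.18],[0.47,-0.49,-0.18],[0.45,-0.5,-0.18],[0.44,-0.52,-0.18],[0.42,-0.53,-0.18],[0.4,-0.54,-0.18],[0.39,-0.55,-0.18],[0.37,-0.56,-0.18],[0.35,-0.58,-0.18],[0.34,-0.59,-0.18],[0.32,-0.6,-0.18],[0.3,-0.6,-0.18],[0.28,-0.61,-0.18],[0.26,-0.62,-0.18],[0.24,-0.63,-0.18],[0.23,-0.64,-0.18]]
rot each [-0.001, 0.0, 0.199]
```

Request:
move_arm:
  hand: [-0.35,-0.35,-0.35,-0.35,-0.35,-0.35,-0.35,-0.35]
  slide:
    - [0.48,-0.48,-0.18]
    - [0.47,-0.49,-0.18]
    - [0.45,-0.5,-0.18]
    - [0.44,-0.52,-0.18]
    - [0.42,-0.53,-0.18]
    - [0.4,-0.54,-0.18]
    - [0.39,-0.55,-0.18]
    - [0.37,-0.56,-0.18]
  rot:
    - [0,0,0.2]
    - [0,0,0.2]
    - [0,0,0.2]
    - [0,0,0.2]
    - [0,0,0.2]
    - [0,0,0.2]
    - [0,0,0.2]
    - [0,0,0.2]
  squeeze: 15

```text
time_s: 0.9
eef_pos: [0.3629, -0.3406, 0.2514]
ee_rot: [0.996, 0.089, -0.0, -0.0]
wrist_force: [0.8, -0.3, 0.3]
grip_width: 0.062
gripper_force: 0.0
```

Request:
move_arm:
  hand: [-0.35,-0.35,-0.35,-0.35,-0.35,-0.35,-0.35,-0.35]
  slide:
    - [0.35,-0.58,-0.18]
    - [0.34,-0.59,-0.18]
    - [0.32,-0.6,-0.18]
    - [0.3,-0.6,-0.18]
    - [0.28,-0.61,-0.18]
    - [0.26,-0.62,-0.18]
    - [0.24,-0.63,-0.18]
    - [0.23,-0.64,-0.18]
  rot:
    - [0,0,0.2]
    - [0,0,0.2]
    - [0,0,0.2]
    - [0,0,0.2]
    - [0,0,0.2]
    - [0,0,0.2]
    - [0,0,0.2]
    - [0,0,0.2]

```text
time_s: 1.7
eef_pos: [0.4607, -0.0889, 0.3235]
ee_rot: [1.0, -0.031, -0.0, 0.0]
wrist_force: [0.7, 1.0, -0.3]
grip_width: 0.062
gripper_force: 0.0
```

```bash
python3 - <<'E'
from h import *; from cell import ctrl
s=ctrl.get_state(); p,r=pose(s)
g=np.array([-39.2,-1,80.7]); u=np.array([-np.sin(.7),0,np.cos(.7)])
a=crib(g+80*u); plan(p,r,a,quat(.7),8); print(crib(g+80*u))
E
```

```text
n 8 slide [[0.24,-0.04,0.45],[0.2,-0.04,0.47],[0.15,-0.04,0.49],[0.11,-0.04,0.5],[0.07,-0.04,0.51],[0.02,-0.04,0.51],[-0.02,-0.04,0.51],[-0.07,-0.04,0.51]]
rot each [0.001, 0.584, -0.002]
[ 0.5563659  -0.07705722  0.14188737]
```

Request:
move_arm:
  hand: [-0.35,-0.35,-0.35,-0.35,-0.35,-0.35,-0.35,-0.35]
  slide:
    - [0.24,-0.04,0.45]
    - [0.2,-0.04,0.47]
    - [0.15,-0.04,0.49]
    - [0.11,-0.04,0.5]
    - [0.07,-0.04,0.51]
    - [0.02,-0.04,0.51]
    - [-0.02,-0.04,0.51]
    - [-0.07,-0.04,0.51]
  rot:
    - [0,0.584,0]
    - [0,0.584,0]
    - [0,0.584,0]
    - [0,0.584,0]
    - [0,0.584,0]
    - [0,0.584,0]
    - [0,0.584,0]
    - [0,0.584,0]

```text
time_s: 2.5
eef_pos: [0.5315, -0.0978, 0.1663]
ee_rot: [0.962, -0.034, 0.268, 0.032]
wrist_force: [-0.9, -1.1, -0.0]
grip_width: 0.0622
gripper_force: 0.0
```

Request:
move_arm:
  hand: [-0.35,-0.35]
  slide:
    - [0,0,0]
    - [0,0,0]
  rot:
    - [0,0,0]
    - [0,0,0]

```text
time_s: 2.7
eef_pos: [0.5327, -0.0996, 0.168]
ee_rot: [0.962, -0.035, 0.269, 0.032]
wrist_force: [-0.3, 0.2, 0.4]
grip_width: 0.062
gripper_force: 0.0
```

```bash
python3 - <<'E'
from h import *; from cell import ctrl
p,d=ctrl.snapshot("wrist"); cv2.imwrite("pics/w1.png",cv2.convertScaleAbs(p[:,:,::-1],alpha=1.5,beta=20))
s=ctrl.get_state(); p,r=pose(s); print(tocrib(p),s["wrist_force"])
g=np.array([-39.2,-1,80.7]);plan(p,r,crib(g),quat(.7),4)
c=ctrl.get_calibration("wrist"); t=tocrib(c["eye"]);print("cam",t)
E
```

```text
[-112.58138323  -24.93049866  168.4785266 ] [-0.29816337 -1.35733577  0.16947254]
n 4 slide [[0.09,-0.15,0.56],[0.06,-0.14,0.56],[0.04,-0.13,0.57],[0.02,-0.13,0.57]]
rot each [0.085, 0.256, 0.007]
cam [-153.05711663  -14.06802804  383.54375835]
```

View pics/w1.png

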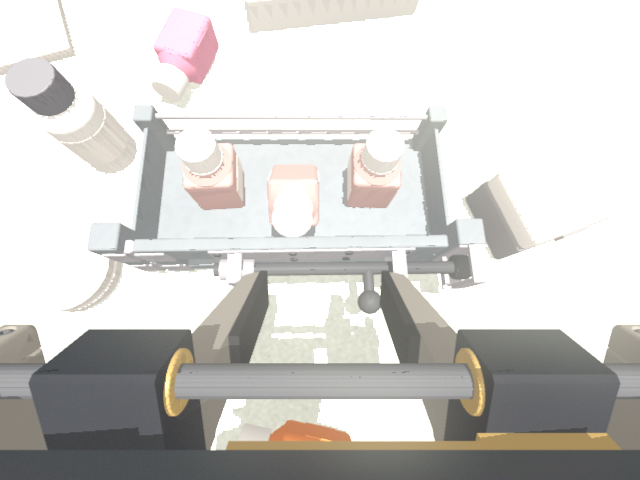

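The wrist view shows the tipped cap at (293,215), between its mates' caps at (200,145) and (383,150), with the knob at (369,300). The arm stopped short of the target, probably because the rows were speed-limited.

```bash
python3 - <<'E'
from h import *; from cell import ctrl
s=ctrl.get_state(); p,r=pose(s); print(s["joint_pos"].round(2))
g=np.array([-39.2,-1,80.7]); u=np.array([-np.sin(.7),0,np.cos(.7)]);plan(p,r,crib(g+75*u),quat(.7),5)
E
```

```text
[ 0.7   0.1  -0.61  2.31  0.39  0.22 -1.9 ]
n 5 slide [[0.02,-0.1,0.15],[0.02,-0.1,0.15],[0.01,-0.1,0.15],[0.01,-0.1,0.16],[0.0,-0.1,0.16]]
rot each [0.068, 0.204, 0.006]
```

```bash
python3 - <<'E'
from h import *; from cell import ctrl
s=ctrl.get_state(); p,r=pose(s)
g=np.array([-42.5,-1,78.5]); u=np.array([-np.sin(.45),0,np.cos(.45)]);plan(p,r,crib(g+70*u),quat(.45),6); print(crib(g+70*u), quat(.45).as_quat())
E
```

```text
n 6 slide [[0.07,-0.09,0.14],[0.07,-0.09,0.14],[0.07,-0.08,0.14],[0.07,-0.08,0.14],[0.08,-0.08,0.14],[0.08,-0.08,0.14]]
rot each [0.056, -0.107, -0.002]
[ 0.57412371 -0.07812397  0.1415313 ] [ 0.97435548 -0.02923944  0.22300597  0.00669219]
```

Request:
move_arm:
  hand: [-0.35,-0.35,-0.35,-0.35,-0.35,-0.35,-0.35]
  slide:
    - [0.07,-0.09,0.14]
    - [0.07,-0.09,0.14]
    - [0.07,-0.08,0.14]
    - [0.07,-0.08,0.14]
    - [0.08,-0.08,0.14]
    - [0.08,-0.08,0.14]
    - [0,0,0]
  rot:
    - [0.056,-0.107,0]
    - [0.056,-0.107,0]
    - [0.056,-0.107,0]
    - [0.056,-0.107,0]
    - [0.056,-0.107,0]
    - [0.056,-0.107,0]
    - [0,0,0]

```text
time_s: 3.45
eef_pos: [0.5754, -0.0773, 0.1408]
ee_rot: [0.974, -0.03, 0.223, 0.006]
wrist_force: [-0.4, 0.0, 0.7]
grip_width: 0.062
gripper_force: 0.0
```

```bash
python3 - <<'E'
from h import *; from cell import ctrl
s=ctrl.get_state(); p,r=pose(s);print(s["joint_pos"].round(2),tocrib(p),(quat(0).inv()*r).as_rotvec())
g=np.array([-42.5,-1,78.5]);plan(p,r,crib(g),quat(.45),6)
E
```

```text
[ 0.62  0.26 -0.6   2.17  0.43  0.33 -1.94] [-7.17177223e+01 -1.33789977e-01  1.40813963e+02] [0.00149532 0.44929908 0.00055738]
n 6 slide [[-0.0,0.0,0.23],[-0.0,0.0,0.23],[-0.0,0.0,0.23],[-0.0,0.0,0.23],[-0.0,0.0,0.23],[-0.0,0.0,0.23]]
rot each [-0.001, 0.001, -0.001]
```

Reached. Now advance and close gently.

Request:
move_arm:
  hand: [-0.35,-0.35,-0.35,-0.35,-0.35,-0.35,-0.35]
  slide:
    - [0,0,0.23]
    - [0,0,0.23]
    - [0,0,0.23]
    - [0,0,0.23]
    - [0,0,0.23]
    - [0,0,0.23]
    - [0,0,0]
  rot:
    - [0,0,0]
    - [0,0,0]
    - [0,0,0]
    - [0,0,0]
    - [0,0,0]
    - [0,0,0]
    - [0,0,0]

```text
time_s: 4.15
eef_pos: [0.6034, -0.0797, 0.0778]
ee_rot: [0.975, -0.03, 0.222, 0.007]
wrist_force: [-0.8, -0.0, 0.6]
grip_width: 0.0622
gripper_force: 0.0
```

Request:
move_arm:
  hand: [0.4,0.4,0.4,0.4,0.4,0.4]
  slide:
    - [0,0,0]
    - [0,0,0]
    - [0,0,0]
    - [0,0,0]
    - [0,0,0]
    - [0,0,0]
  rot:
    - [0,0,0]
    - [0,0,0]
    - [0,0,0]
    - [0,0,0]
    - [0,0,0]
    - [0,0,0]
  squeeze: 15

```text
time_s: 4.75
eef_pos: [0.6041, -0.08, 0.0793]
ee_rot: [0.974, -0.03, 0.223, 0.007]
wrist_force: [0.1, 0.5, -0.7]
grip_width: 0.028
gripper_force: 0.0
```

```bash
python3 - <<'E'
from h import *; from cell import ctrl
p,d=ctrl.snapshot("wrist"); a=p[:,:,::-1]
q,d=ctrl.snapshot("side"); b=cv2.resize(np.ascontiguousarray(q[180:300,250:450,::-1]),None,fx=4,fy=4,interpolation=cv2.INTER_CUBIC)
a=cv2.resize(a,(400,300)); b=cv2.resize(b,(400,240))
o=np.zeros((560,400,3),np.uint8);o[:300]=a;o[300:540]=b
cv2.imwrite("pics/w2.png",cv2.convertScaleAbs(o,alpha=1.4,beta=20))
E
```

```text
(no output)
```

View pics/w2.png

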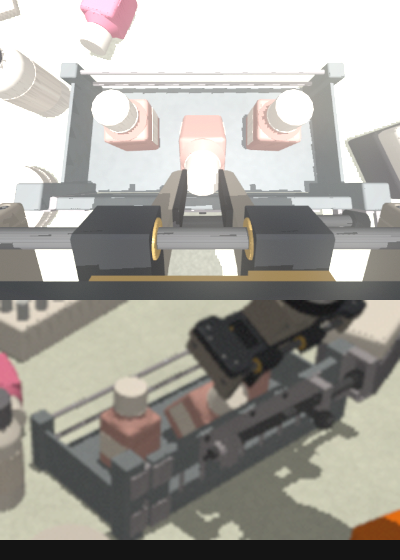

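```bash
python3 - <<'E'
from h import *; from cell import ctrl
c=ctrl.get_calibration("wrist");p,d=ctrl.snapshot("wrist"); P=tocrib(cloud(c,d).reshape(-1,3)).reshape(480,640,3)
for v in range(190,330,10): print(v,P[v,325].round(0), p[v,325],P[v,300].round(0),P[v,350].round(0),P[v,280].round(0),P[v,370].round(0))
print(ctrl.get_state()["grip_width"])
E
```

```text
190 [15. -2. 51.] [170 142 135] [15. 18. 51.] [ 15. -21.  51.] [30. 39.  4.] [ 30. -42.   6.]
200 [ 4. -1. 65.] [172 142 135] [ 3. 16. 66.] [  3. -19.  66.] [20. 39.  7.] [ 20. -42.   5.]
210 [-7. -1. 77.] [173 143 136] [-7. 15. 76.] [ -7. -18.  78.] [11. 38.  6.] [ 11. -42.   6.]
220 [-16.  -1.  86.] [188 158 150] [-16.  15.  87.] [-16. -17.  86.] [ 2. 38.  5.] [  2. -42.   5.]
230 [-23.  -1.  89.] [206 174 166] [-22.  15.  85.] [-22. -17.  85.] [-7. 38.  6.] [ -7. -41.   6.]
240 [-30.  -1.  94.] [197 186 178] [-29.  15.  86.] [-29. -17.  85.] [-16.  38.   5.] [-16. -41.   6.]
250 [-37.  -1. 101.] [193 188 180] [-36.  14.  90.] [-35. -18.  82.] [-25.  38.   6.] [-25. -41.   4.]
260 [-44.  -1. 110.] [195 190 182] [-43.  14.  98.] [-42. -17.  91.] [-34.  37.   6.] [-34. -41.   5.]
270 [-50.  -1. 111.] [213 207 199] [-49.  13. 107.] [-49. -16. 100.] [-42.  37.   5.] [-42. -41.   5.]
280 [-55.  -1. 107.] [211 206 198] [-55.  13. 107.] [-56. -14. 123.] [-56.  22. 124.] [-56. -24. 124.]
290 [-61.  -1. 103.] [210 205 198] [-61.  13. 103.] [-61. -14. 120.] [-61.  20. 135.] [-61. -22. 137.]
300 [-66.  -1.  96.] [210 204 196] [-66.  13.  97.] [-66. -14. 119.] [-65.  19. 147.] [-65. -21. 146.]
310 [-72.  -1.  93.] [209 204 195] [-75.  18.  27.] [-71. -14. 119.] [-69.  18. 156.] [-69. -20. 155.]
320 [-78.  -1.  96.] [97 98 98] [-78.  13.  98.] [-78. -16.  97.] [-73.  17. 162.] [-73. -19. 162.]
0.027406478367445176
```

```bash
python3 - <<'E'
from h import *; from cell import ctrl
c=ctrl.get_calibration("wrist");p,d=ctrl.snapshot("wrist"); W=cloud(c,d)
s=ctrl.get_state(); t,r=pose(s)
T=r.inv().apply(W.reshape(-1,3)-t).reshape(480,640,3)*1000
print("tcp",tocrib(t),"eye in tool",r.inv().apply(c["eye"]-t)*1000)
for u in (280,290,300,345,350,355,360,370):
    print(u,[T[v,u].round(0).tolist() for v in range(262,312,8)])
cp=r.inv().apply(crib([-49.5,-1,92.9])-t)*1000; print("cap centre in tool",cp)
for s_ in ("side",):
    c=ctrl.get_calibration("side");p,d=ctrl.snapshot("side");Q=r.inv().apply(cloud(c,d).reshape(-1,3)-t)*1000
    m=(abs(Q[:,0])<14)&(abs(Q[:,1])<45)&(Q[:,2]<10)&(Q[:,2]>-90)
    for z in range(-90,10,10):
        k=m&(Q[:,2]>=z)&(Q[:,2]<z+10); print(z,k.sum(), Q[k].min(0).round(0) if k.any() else '',Q[k].max(0).round(0) if k.any() else '')
E
```

```text
tcp [-42.92354839  -0.96146166  79.1676405 ] eye in tool [  77.22700169   -0.40631043 -204.93443048]
280 [[-26.0, -39.0, 70.0], [-32.0, -38.0, 66.0], [8.0, -23.0, -43.0], [9.0, -22.0, -55.0], [8.0, -21.0, -63.0], [9.0, -20.0, -72.0], [9.0, -19.0, -79.0]]
290 [[-3.0, -23.0, 9.0], [-11.0, -24.0, 14.0], [9.0, -18.0, -46.0], [8.0, -17.0, -54.0], [9.0, -16.0, -64.0], [9.0, -15.0, -72.0], [9.0, -14.0, -80.0]]
300 [[8.0, -14.0, -19.0], [6.0, -14.0, -28.0], [3.0, -14.0, -31.0], [-3.0, -14.0, -29.0], [-9.0, -14.0, -28.0], [-14.0, -14.0, -27.0], [-52.0, -19.0, 33.0]]
345 [[9.0, 12.0, -22.0], [7.0, 12.0, -28.0], [3.0, 11.0, -31.0], [nan, nan, nan], [-9.0, 12.0, -27.0], [-15.0, 12.0, -26.0], [-52.0, 16.0, 33.0]]
350 [[5.0, 16.0, -11.0], [4.0, 15.0, -21.0], [8.0, 13.0, -43.0], [4.0, 13.0, -44.0], [-0.0, 13.0, -45.0], [-4.0, 13.0, -46.0], [-8.0, 13.0, -48.0]]
355 [[-2.0, 21.0, 8.0], [-10.0, 21.0, 13.0], [8.0, 16.0, -44.0], [9.0, 15.0, -56.0], [9.0, 14.0, -64.0], [9.0, 13.0, -71.0], [5.0, 13.0, -72.0]]
360 [[-26.0, 31.0, 71.0], [-32.0, 31.0, 67.0], [8.0, 18.0, -43.0], [9.0, 17.0, -56.0], [9.0, 16.0, -64.0], [9.0, 15.0, -72.0], [9.0, 15.0, -79.0]]
370 [[-25.0, 40.0, 68.0], [-32.0, 40.0, 67.0], [8.0, 24.0, -43.0], [9.0, 22.0, -55.0], [9.0, 21.0, -65.0], [9.0, 20.0, -72.0], [9.0, 19.0, -80.0]]
cap centre in tool [  0.05020509   0.04668045 -15.22577417]
-90 2 [-12. -26. -83.] [-11. -20. -81.]
-80 7 [-12. -24. -78.] [-11. -14. -72.]
-70 8 [-12. -27. -68.] [-10. -15. -60.]
-60 17 [-12. -24. -56.] [ -3.  24. -50.]
-50 39 [-11. -29. -50.] [  6.  25. -40.]
-40 24 [-11. -27. -39.] [  5.  23. -30.]
-30 64 [-14. -20. -30.] [  6.  16. -20.]
-20 30 [-13. -20. -20.] [ 13.  -9. -10.]
-10 34 [-13. -19. -10.] [ 13. -11.  -0.]
0 60 [-11. -27.   0.] [14. -9. 10.]
```

The depth shows the real fingertips about 42 mm behind the reported TCP along tool z, and centred sideways. I'll treat that as a constant offset: reopen, then advance 42 mm more.

Request:
move_arm:
  hand: [-0.35,-0.35,-0.35,-0.35,-0.35,-0.35,-0.35,-0.35]
  slide:
    - [0,0,0]
    - [0,0,0]
    - [0,0,0.17]
    - [0,0,0.17]
    - [0,0,0.17]
    - [0,0,0.17]
    - [0,0,0.16]
    - [0,0,0]
  rot:
    - [0,0,0]
    - [0,0,0]
    - [0,0,0]
    - [0,0,0]
    - [0,0,0]
    - [0,0,0]
    - [0,0,0]
    - [0,0,0]

```text
time_s: 5.8
eef_pos: [0.6219, -0.0806, 0.0395]
ee_rot: [0.975, -0.029, 0.222, 0.007]
wrist_force: [0.3, 0.2, -0.5]
grip_width: 0.0616
gripper_force: 0.0
```

```bash
python3 - <<'E'
from h import *; from cell import ctrl
c=ctrl.get_calibration("wrist");p,d=ctrl.snapshot("wrist"); W=cloud(c,d)
s=ctrl.get_state(); t,r=pose(s); print(s["wrist_force"],tocrib(t),s["joint_pos"].round(2))
T=r.inv().apply(W.reshape(-1,3)-t).reshape(-1,3)*1000
for sg in (-1,1):
  m=(T[:,0]<12)&(T[:,0]>6)&(sg*T[:,1]>29)&(sg*T[:,1]<50)&(T[:,2]>-90)&(T[:,2]<0); print(np.sort(T[m,2])[-10:].round(0))
cv2.imwrite("pics/w3.png",cv2.convertScaleAbs(p[:,:,::-1],alpha=1.3,beta=10))
E
```

```text
[ 0.18747997 -0.80585788  0.48455587] [-25.05795915  -0.67606876  40.06395619] [ 0.33  0.47 -0.3   2.14  0.89  0.15 -2.4 ]
[-35. -34. -34. -34. -34. -34. -34. -34. -34. -33.]
[-35. -35. -35. -35. -35. -35. -34. -34. -34. -34.]
```

View pics/w3.png

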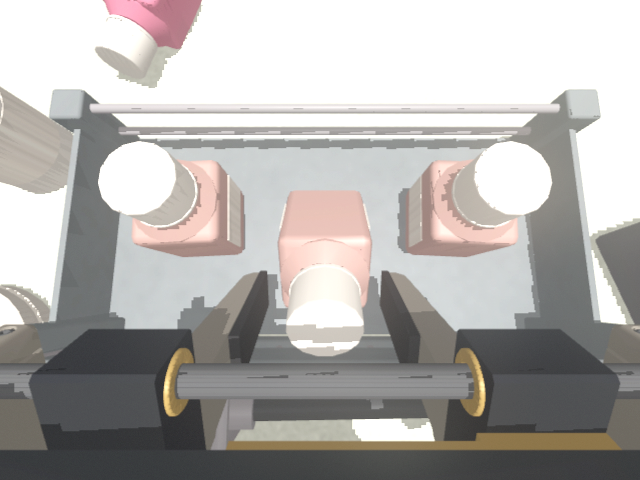

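The wrist view shows both fingers straddling the cap at (325,310), and both mates untouched. The tips measure about 35 mm behind the reported TCP, so I back off 6 mm to clear the shoulder, then close.

Request:
move_arm:
  hand: [-0.35,-0.35,0.4,0.4,0.4,0.4,0.4,0.4]
  slide:
    - [0,0,-0.12]
    - [0,0,0]
    - [0,0,0]
    - [0,0,0]
    - [0,0,0]
    - [0,0,0]
    - [0,0,0]
    - [0,0,0]
  rot:
    - [0,0,0]
    - [0,0,0]
    - [0,0,0]
    - [0,0,0]
    - [0,0,0]
    - [0,0,0]
    - [0,0,0]
    - [0,0,0]
  squeeze: 20

```text
time_s: 6.65
eef_pos: [0.6198, -0.0809, 0.0468]
ee_rot: [0.974, -0.03, 0.223, 0.007]
wrist_force: [-0.2, -0.2, 1.9]
grip_width: 0.0354
gripper_force: 20.0
```

```bash
cat >> h.py <<'E'
def traj(poses):
    S=[];Q=[]
    for (p0,r0),(p1,r1) in zip(poses,poses[1:]):
        S.append((r0.inv().apply(p1-p0)/.05).round(2).tolist()); Q.append(((r0.inv()*r1).as_rotvec()/.15).round(2).tolist())
    for k in range(0,len(S),8): print(str(S[k:k+8]).replace(" ",""),"\n",str(Q[k:k+8]).replace(" ",""))
E
python3 - <<'E'
from h import *; from cell import ctrl
p,r=pose(ctrl.get_state())
def B(lean,px,pz): # bottle pose from front-edge pivot
    b=np.array([px+25*np.cos(lean),-1,pz+25*np.sin(lean)]); return crib(b),R.from_euler('z',YAW)*R.from_euler('y',-lean)
b0,q0=B(.7,-10,6); g=q0.inv().apply(p-b0); rg=q0.inv()*r
print("tcp in bottle mm",g*1000)
ps=[(p,r)]
for l,x,z in [(.7,-10,9),(.7,-10,12)]+[(.7*(1-k/13),-10-6*k/13,12) for k in range(1,14)]:
    b,q=B(l,x,z); ps.append((b+q.apply(g),q*rg))
traj(ps)
E
```

```text
tcp in bottle mm [-1.18810758e+01  1.02197557e-03  4.23138418e+01]
[[0.03,0.0,-0.05],[0.03,0.0,-0.05],[0.04,-0.0,-0.0],[0.04,-0.0,0.0],[0.04,-0.0,0.0],[0.04,-0.0,0.0],[0.04,-0.0,0.0],[0.04,-0.0,0.0]] 
 [[0.0,-0.0,0.0],[0.0,0.0,0.0],[-0.0,-0.36,-0.0],[-0.0,-0.36,-0.0],[-0.0,-0.36,-0.0],[-0.0,-0.36,-0.0],[-0.0,-0.36,-0.0],[-0.0,-0.36,-0.0]]
[[0.04,-0.0,0.0],[0.04,-0.0,0.0],[0.04,-0.0,0.0],[0.04,-0.0,0.0],[0.04,-0.0,0.0],[0.04,-0.0,0.01],[0.04,-0.0,0.01]] 
 [[-0.0,-0.36,-0.0],[-0.0,-0.36,-0.0],[-0.0,-0.36,-0.0],[-0.0,-0.36,-0.0],[-0.0,-0.36,-0.0],[-0.0,-0.36,-0.0],[-0.0,-0.36,-0.0]]
```

Request:
move_arm:
  hand: [0.4,0.4,0.4,0.4,0.4,0.4,0.4,0.4]
  slide:
    - [0.03,0,-0.05]
    - [0.03,0,-0.05]
    - [0.04,0,0]
    - [0.04,0,0]
    - [0.04,0,0]
    - [0.04,0,0]
    - [0.04,0,0]
    - [0.04,0,0]
  rot:
    - [0,0,0]
    - [0,0,0]
    - [0,-0.36,0]
    - [0,-0.36,0]
    - [0,-0.36,0]
    - [0,-0.36,0]
    - [0,-0.36,0]
    - [0,-0.36,0]
  squeeze: 30

```text
time_s: 7.45
eef_pos: [0.6312, -0.0819, 0.0562]
ee_rot: [0.998, -0.031, 0.061, 0.001]
wrist_force: [-0.3, 0.2, -2.6]
grip_width: 0.0357
gripper_force: 30.0
```

Request:
move_arm:
  hand: [0.4,0.4,0.4,0.4,0.4,0.4,0.4,0.4]
  slide:
    - [0.04,0,0]
    - [0.04,0,0]
    - [0.04,0,0]
    - [0.04,0,0]
    - [0.04,0,0]
    - [0.04,0,0.01]
    - [0.04,0,0.01]
    - [0,0,0]
  rot:
    - [0,-0.36,0]
    - [0,-0.36,0]
    - [0,-0.36,0]
    - [0,-0.36,0]
    - [0,-0.36,0]
    - [0,-0.36,0]
    - [0,-0.36,0]
    - [0,0,0]

```text
time_s: 8.25
eef_pos: [0.6461, -0.0823, 0.0533]
ee_rot: [0.992, -0.031, -0.126, -0.005]
wrist_force: [0.4, 0.3, -2.6]
grip_width: 0.0352
gripper_force: 30.0
```

```bash
python3 - <<'E'
from h import *; from cell import ctrl
s=ctrl.get_state(); t,r=pose(s); print(s["wrist_force"],tocrib(t),(quat(0).inv()*r).as_rotvec(),s["joint_pos"].round(2))
p,d=ctrl.snapshot("side"); c=ctrl.get_calibration("side"); P=tocrib(cloud(c,d).reshape(-1,3)).reshape(480,640,3)
b=cv2.resize(np.ascontiguousarray(p[170:310,250:450,::-1]),None,fx=4,fy=4,interpolation=cv2.INTER_CUBIC)
cv2.imwrite("pics/s4.png",cv2.convertScaleAbs(b,alpha=1.5,beta=20))
h=cv2.cvtColor(p,cv2.COLOR_RGB2HSV); m=(p[...,0].astype(int)-p[...,2]>25)&(abs(P[...,1])<32)&(abs(P[...,0])<70)
q=P[m]; print(len(q),np.nanpercentile(q,[2,50,98],axis=0).round(0))
for z in range(10,90,8):
    k=q[(q[:,2]>z)&(q[:,2]<z+8)]; print(z,len(k),np.percentile(k,[3,97],axis=0).round(0).tolist() if len(k) else '')
E
```

```text
[ 0.42675032  0.34094327 -2.58637432] [-0.89267984 -0.85778367 53.26230032] [ 0.00153423 -0.25295479  0.00150568] [ 0.46  0.87 -0.64  1.4   0.46  1.29 -1.89]
69 [[  3. -29.  13.]
 [ 19.  -2. 202.]
 [ 57.  31. 209.]]
10 0 
18 0 
26 2 [[28.0, 23.0, 27.0], [33.0, 25.0, 28.0]]
34 0 
42 0 
50 0 
58 0 
66 0 
74 0 
82 0
```

View pics/s4.png

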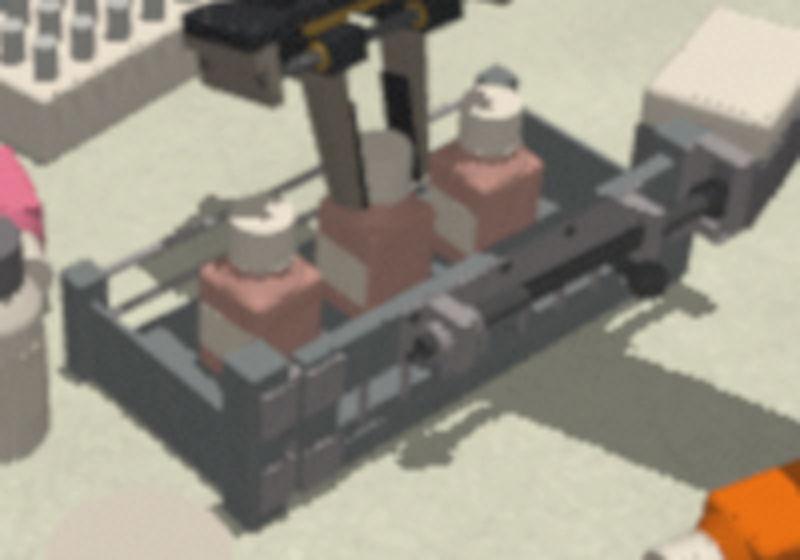

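The side crop shows the tipped bottle hanging upright and square in line between its mates, about 5 mm above the floor, with weight of 2.6 N felt at the wrist. Now I lower it.

Request:
move_arm:
  hand: [0.4,0.4,0.4,0.4,0.4]
  slide:
    - [0,0,0.03]
    - [0,0,0.03]
    - [0,0,0.02]
    - [0,0,0.02]
    - [0,0,0]
  rot:
    - [0,0,0]
    - [0,0,0]
    - [0,0,0]
    - [0,0,0]
    - [0,0,0]

```text
time_s: 8.8
eef_pos: [0.6438, -0.0824, 0.05]
ee_rot: [0.992, -0.03, -0.126, -0.004]
wrist_force: [0.2, -0.5, -1.4]
grip_width: 0.0355
gripper_force: 30.0
```

Request:
move_arm:
  hand: [0.4,0.4,0.4]
  slide:
    - [0.01,0,0.02]
    - [0,0,0]
    - [0,0,0]
  rot:
    - [0,0,0]
    - [0,0,0]
    - [0,0,0]

```text
time_s: 9.1
eef_pos: [0.6443, -0.0823, 0.0488]
ee_rot: [0.992, -0.03, -0.126, -0.004]
wrist_force: [0.3, 0.2, -1.7]
grip_width: 0.0353
gripper_force: 30.0
```

Request:
move_arm:
  hand: [0.4,0.4,0.4,0.4]
  slide:
    - [0.01,0,0.02]
    - [0,0,0]
    - [0.01,0,0.02]
    - [0,0,0]
  rot:
    - [0,0,0]
    - [0,0,0]
    - [0,0,0]
    - [0,0,0]

```text
time_s: 9.5
eef_pos: [0.6449, -0.0822, 0.0484]
ee_rot: [0.992, -0.03, -0.126, -0.004]
wrist_force: [-2.0, -0.0, 7.5]
grip_width: 0.0352
gripper_force: 30.0
```

Request:
move_arm:
  hand: [0.4,0.4,-0.35,-0.35,-0.35,-0.35]
  slide:
    - [0,0,-0.02]
    - [0,0,0]
    - [0,0,0]
    - [0,0,0]
    - [0,0,0]
    - [0,0,0]
  rot:
    - [0,0,0]
    - [0,0,0]
    - [0,0,0]
    - [0,0,0]
    - [0,0,0]
    - [0,0,0]

```text
time_s: 10.1
eef_pos: [0.6449, -0.0824, 0.0472]
ee_rot: [0.992, -0.03, -0.126, -0.004]
wrist_force: [-0.3, -0.1, -0.6]
grip_width: 0.0619
gripper_force: 0.0
```

Request:
move_arm:
  hand: [-0.35,-0.35,-0.35,-0.35,-0.35,-0.35,-0.35]
  slide:
    - [0,0,-0.2]
    - [0,0,-0.4]
    - [0,0,-0.6]
    - [0,0,-0.7]
    - [0,0,-0.7]
    - [0,0,-0.7]
    - [0,0,0]
  rot:
    - [0,0,0]
    - [0,0,0]
    - [0,0,0]
    - [0,0,0]
    - [0,0,0]
    - [0,0,0]
    - [0,0,0]

```text
time_s: 10.8
eef_pos: [0.6896, -0.0841, 0.2136]
ee_rot: [0.992, -0.031, -0.121, -0.004]
wrist_force: [-0.3, -0.5, 0.6]
grip_width: 0.0616
gripper_force: 0.0
```

```bash
python3 - <<'E'
from h import *; from cell import ctrl
s=ctrl.get_state(); t,r=pose(s); print(s["wrist_force"],tocrib(t),(quat(0).inv()*r).as_rotvec(),s["joint_pos"].round(2))
for n in ("wrist","side","top"):
    c=ctrl.get_calibration(n);p,d=ctrl.snapshot(n); P=tocrib(cloud(c,d).reshape(-1,3)).reshape(480,640,3)
    m=((P[...,2]>107)&(P[...,2]<118)&(abs(P[...,0])<60)&(abs(P[...,1])<120)).astype(np.uint8)
    k,l,st,ce=cv2.connectedComponentsWithStats(m)
    for i in range(1,k):
        if st[i,4]>40: print(n,st[i,4],P[l==i].mean(0).round(1),(P[l==i].max(0)-P[l==i].min(0)).round(0))
E
```

```text
[-0.27001872 -0.4924921   0.63246095] [ 4.27100377e+01 -7.72346224e-02  2.13602108e+02] [ 0.00110558 -0.24208229  0.00147377] [ 0.42  0.79 -0.67  1.15  0.41  1.58 -1.83]
wrist 981 [  9.7  84.9 111. ] [35. 35.  7.]
wrist 959 [  9.9  -0.3 111.1] [35. 34.  6.]
wrist 977 [  9.8 -85.6 111.1] [36. 35.  6.]
side 114 [  7.1 -84.7 109.7] [39. 39.  5.]
side 127 [  7.    1.2 109.9] [36. 37.  6.]
side 140 [  7.2  86.9 109.9] [34. 36.  5.]
top 318 [  9.5  86.  112.2] [35. 34.  9.]
top 321 [  9.5   0.3 112.2] [34. 34.  9.]
top 322 [  9.6 -85.5 112.1] [35. 34.  9.]
```

The bottle stands upright, in line and free; all three cap tops are at crib x 9.5-10, y -86/0/+86, z 111-112. Next comes the knob.

```bash
python3 - <<'E'
from h import *; from cell import ctrl
p,r=pose(ctrl.get_state()); a=crib([-130,-70,140]); n=8
ps=[(p+(a-p)*k/n, r*R.from_rotvec((r.inv()*quat(0)).as_rotvec()*k/n)) for k in range(n+1)]
traj(ps)
E
```

```text
[[-0.37,0.17,0.27],[-0.38,0.17,0.26],[-0.38,0.17,0.24],[-0.39,0.17,0.23],[-0.4,0.17,0.22],[-0.4,0.17,0.21],[-0.41,0.17,0.19],[-0.42,0.17,0.18]] 
 [[0.0,0.21,-0.0],[0.0,0.21,-0.0],[0.0,0.21,-0.0],[0.0,0.21,-0.0],[0.0,0.21,-0.0],[0.0,0.21,-0.0],[0.0,0.21,-0.0],[0.0,0.21,-0.0]]
```

Request:
move_arm:
  hand: [-0.2,-0.2,-0.2,-0.2,-0.2,-0.2,-0.2,-0.2]
  slide:
    - [-0.37,0.17,0.27]
    - [-0.38,0.17,0.26]
    - [-0.38,0.17,0.24]
    - [-0.39,0.17,0.23]
    - [-0.4,0.17,0.22]
    - [-0.4,0.17,0.21]
    - [-0.41,0.17,0.19]
    - [-0.42,0.17,0.18]
  rot:
    - [0,0.21,0]
    - [0,0.21,0]
    - [0,0.21,0]
    - [0,0.21,0]
    - [0,0.21,0]
    - [0,0.21,0]
    - [0,0.21,0]
    - [0,0.21,0]

```text
time_s: 11.75
eef_pos: [0.5108, -0.1427, 0.1388]
ee_rot: [1.0, -0.031, -0.001, -0.0]
wrist_force: [-0.5, -0.2, -0.4]
grip_width: 0.0553
gripper_force: 0.0
```

Request:
move_arm:
  hand: [-0.2,-0.2]
  slide:
    - [0,0,0]
    - [0,0,0]
  rot:
    - [0,0,0]
    - [0,0,0]

```text
time_s: 11.95
eef_pos: [0.5122, -0.1429, 0.1399]
ee_rot: [1.0, -0.031, -0.001, 0.0]
wrist_force: [0.4, -1.1, 0.6]
grip_width: 0.055
gripper_force: 0.0
```

```bash
python3 - <<'E'
from h import *; from cell import ctrl
s=ctrl.get_state(); t,r=pose(s); print(s["wrist_force"],tocrib(t),(quat(0).inv()*r).as_rotvec(),s["joint_pos"].round(2),s["grip_width"])
c=ctrl.get_calibration("wrist");p,d=ctrl.snapshot("wrist"); W=cloud(c,d);P=tocrib(W.reshape(-1,3)).reshape(480,640,3)
m=(P[...,2]>70)&(P[...,2]<90)&(abs(P[...,0]+130)<16)&(abs(P[...,1]+70)<25)
q=P[m]; print("knob",len(q),q.min(0),q.max(0),q.mean(0))
q=q[q[:,2]>.0]; A=np.c_[2*q,np.ones(len(q))]; b=(q**2).sum(1); x=np.linalg.lstsq(A,b,rcond=None)[0]; print("sphere",x[:3],np.sqrt(x[3]+x[:3]@x[:3]))
T=r.inv().apply(W.reshape(-1,3)-t)*1000
for sg in (-1,1):
  m=(T[:,0]<12)&(T[:,0]>6)&(sg*T[:,1]>20)&(sg*T[:,1]<50)&(T[:,2]>-90)&(T[:,2]<0); print(np.sort(T[m,2])[-5:].round(0),T[m,1].min(),T[m,1].max())
cv2.imwrite("pics/w5.png",cv2.convertScaleAbs(p[:,:,::-1],alpha=1.3,beta=10))
E
```

```text
[ 0.36147788 -1.08279245  0.64893234] [-130.843271    -69.36769522  139.87749569] [-0.00010066 -0.00155411  0.00206173] [ 0.83  0.44 -0.77  1.89  0.37  0.96 -1.75] 0.054953607109551855
knob 605 [-142.18666329  -80.0584841    71.03143158] [-114.00013231  -59.20494098   85.48162861] [-127.57632448  -69.59506078   80.51072977]
sphere [-129.10276472  -69.53603247   73.60768959] 11.195947508147071
[-34. -34. -34. -34. -33.] -44.68403252000494 -27.710757829143176
[-34. -34. -34. -34. -34.] 26.800724941240844 44.32750081201104
```

View pics/w5.png

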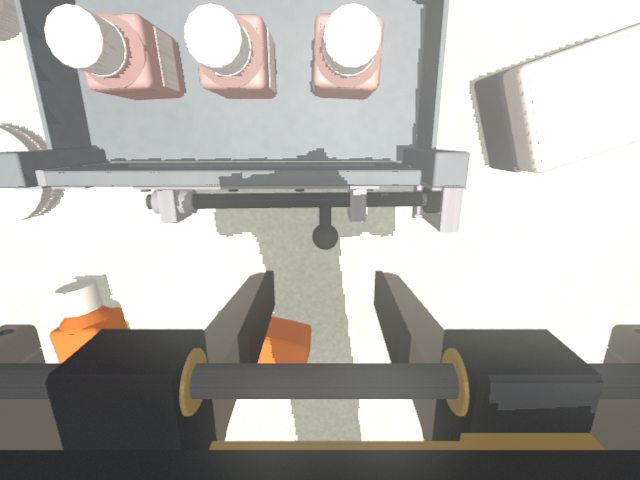

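The wrist view shows the knob at (325,237), clear all round and centred between the fingers. Its fitted centre is crib (-130,-69.6,74.5). Descend 117 mm.

Request:
move_arm:
  hand: [0.13,0.13,0.13,0.13,0.13,0.13,0.13,0.13]
  slide:
    - [0,0,0.4]
    - [0,0,0.4]
    - [0,0,0.4]
    - [0,0,0.4]
    - [0,0,0.3]
    - [0,0,0.24]
    - [0,0,0.2]
    - [0,0,0]
  rot:
    - [0,0,0]
    - [0,0,0]
    - [0,0,0]
    - [0,0,0]
    - [0,0,0]
    - [0,0,0]
    - [0,0,0]
    - [0,0,0]

```text
time_s: 12.8
eef_pos: [0.5126, -0.1421, 0.0223]
ee_rot: [1.0, -0.03, -0.001, -0.0]
wrist_force: [-0.1, -0.1, 0.7]
grip_width: 0.0401
gripper_force: 0.0
```

Request:
move_arm:
  hand: [0.8,0.8,0.8,0.8,0.8,0.8]
  slide:
    - [0,0,0]
    - [0,0,0]
    - [0,0,0]
    - [0,0,0]
    - [0,0,0]
    - [0,0,0]
  rot:
    - [0,0,0]
    - [0,0,0]
    - [0,0,0]
    - [0,0,0]
    - [0,0,0]
    - [0,0,0]
  squeeze: 35

```text
time_s: 13.4
eef_pos: [0.5137, -0.143, 0.0239]
ee_rot: [1.0, -0.031, 0.0, 0.0]
wrist_force: [0.6, -1.1, 3.6]
grip_width: 0.0201
gripper_force: 35.0
```

Request:
move_arm:
  hand: [0.8,0.8,0.8,0.8,0.8]
  slide:
    - [0,0,-0.04]
    - [0,0,-0.04]
    - [0,0,-0.04]
    - [0,0,0]
    - [0,0,0]
  rot:
    - [0,0,0]
    - [0,0,0]
    - [0,0,0]
    - [0,0,0]
    - [0,0,0]

```text
time_s: 13.9
eef_pos: [0.5127, -0.1424, 0.0291]
ee_rot: [1.0, -0.03, -0.0, -0.0]
wrist_force: [1.4, -1.9, -6.1]
grip_width: 0.02
gripper_force: 35.0
```

```bash
python3 - <<'E'
from h import *; from cell import ctrl
s=ctrl.get_state(); t,r=pose(s); print(s["wrist_force"],tocrib(t),s["joint_pos"].round(2),s["grip_width"])
p,d=ctrl.snapshot("side"); a=cv2.resize(np.ascontiguousarray(p[180:290,340:460,::-1]),None,fx=5,fy=5,interpolation=cv2.INTER_CUBIC)
cv2.imwrite("pics/s6.png",cv2.convertScaleAbs(a,alpha=1.8,beta=20))
E
```

```text
[ 1.42147427 -1.86849061 -6.11900379] [-130.36013448  -68.79582221   29.0857665 ] [ 0.73  0.59 -0.66  1.96  0.52  0.76 -1.87] 0.02000632121809477
```

View pics/s6.png

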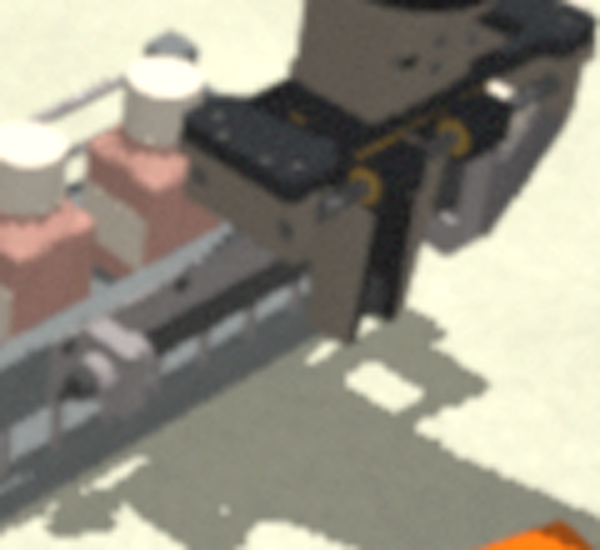

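The side crop shows the fingers astride the knob at (378,290), with the gripper clear of the gate and bottles. I'll check the tip height relative to the knob before drawing the bolt.

```bash
python3 - <<'E'
from h import *; from cell import ctrl
for n in ("side","wrist"):
    c=ctrl.get_calibration(n);p,d=ctrl.snapshot(n); P=tocrib(cloud(c,d).reshape(-1,3)).reshape(480,640,3)
    m=(abs(P[...,0]+130)<18)&(abs(P[...,1]+69)<32)&(P[...,2]>40)&(P[...,2]<170)
    q=P[m]
    for z in range(40,130,5):
        k=q[(q[:,2]>=z)&(q[:,2]<z+5)]
        if len(k): print(n,z,len(k),k.min(0).round(0),k.max(0).round(0))
    if n=="wrist":
        m=(abs(P[...,0]+100)<14)&(P[...,1]<-30)&(P[...,1]>-145)&(P[...,2]>60)&(P[...,2]<96); q=P[m]
        for y in range(-145,-30,12):
            k=q[(q[:,1]>=y)&(q[:,1]<y+12)]
            if len(k): print("rod",y,len(k),np.median(k[:,0]),np.percentile(k[:,2],90))
E
```

```text
side 60 7 [-141.  -89.   61.] [-134.  -53.   65.]
side 65 20 [-142.  -90.   65.] [-126.  -45.   70.]
side 70 31 [-142.  -88.   70.] [-123.  -42.   75.]
side 75 34 [-143.  -90.   75.] [-122.  -44.   80.]
side 80 51 [-142.  -92.   80.] [-120.  -42.   85.]
side 85 40 [-143.  -92.   85.] [-121.  -41.   90.]
side 90 36 [-142.  -90.   90.] [-122.  -42.   95.]
side 95 43 [-142.  -91.   95.] [-121.  -42.  100.]
side 100 43 [-143.  -94.  100.] [-122.  -40.  105.]
side 105 38 [-142.  -94.  105.] [-123.  -41.  110.]
side 110 38 [-143.  -93.  110.] [-122.  -40.  115.]
side 115 45 [-144.  -94.  115.] [-123.  -39.  120.]
side 120 37 [-143.  -96.  120.] [-123.  -39.  125.]
side 125 26 [-143.  -93.  125.] [-129.  -38.  130.]
wrist 60 42 [-123.  -88.   62.] [-112.  -51.   65.]
wrist 65 182 [-130.  -90.   65.] [-112.  -46.   70.]
wrist 70 182 [-126.  -91.   70.] [-112.  -45.   75.]
wrist 75 314 [-140.  -92.   75.] [-112.  -45.   80.]
wrist 80 1003 [-142.  -92.   80.] [-112.  -45.   85.]
wrist 85 1164 [-142.  -93.   85.] [-112.  -44.   90.]
wrist 90 374 [-141. -100.   90.] [-112.  -44.   95.]
wrist 95 
[... 159 characters left out ...]
10 556 [-142.  -95.  110.] [-120.  -42.  115.]
wrist 115 640 [-140.  -95.  115.] [-119.  -41.  120.]
wrist 120 605 [-137.  -95.  120.] [-120.  -41.  125.]
wrist 125 934 [-133.  -88.  125.] [-119.  -49.  130.]
rod -145 640 -98.31938400585335 83.8699539659314
rod -133 647 -98.3933510236341 84.03331661823513
rod -121 620 -98.50286333759001 84.0187538013293
rod -109 809 -97.57884046973076 95.67550192676616
rod -97 1506 -99.29459596365982 95.71417230656087
rod -85 767 -97.77356197703843 95.15567995499627
rod -73 1090 -100.90435536395086 86.5715713747351
rod -61 789 -97.41633539984011 95.12949614131733
rod -49 759 -97.67969323384976 94.98777376661424
rod -37 437 -97.7602814464622 95.09043905519508
```

Request:
move_arm:
  hand: [0.8,0.8,0.8,0.8]
  slide:
    - [0,0,-0.03]
    - [0,0,-0.02]
    - [0,0,0]
    - [0,0,0]
  rot:
    - [0,0,0]
    - [0,0,0]
    - [0,0,0]
    - [0,0,0]

```text
time_s: 14.45
eef_pos: [0.5131, -0.1423, 0.0319]
ee_rot: [1.0, -0.03, -0.0, 0.0]
wrist_force: [1.5, -0.7, -5.1]
grip_width: 0.0201
gripper_force: 35.0
```

```bash
cat >> h.py <<'E'
def rod(ctrl):
    c=ctrl.get_calibration("wrist");p,d=ctrl.snapshot("wrist"); P=tocrib(cloud(c,d).reshape(-1,3)).reshape(480,640,3)
    m=(abs(P[...,0]+100)<14)&(P[...,1]<-20)&(P[...,1]>-180)&(P[...,2]>60)&(P[...,2]<112); q=P[m]
    for y in range(-175,-110,6):
        k=q[(q[:,1]>=y)&(q[:,1]<y+6)]
        if len(k): print("rod",y,len(k),np.percentile(k[:,2],[50,95]).round(1))
E
python3 - <<'E'
from h import *; from cell import ctrl
s=ctrl.get_state(); t,r=pose(s); print(s["wrist_force"],tocrib(t),s["grip_width"]); rod(ctrl)
E
```

```text
[ 1.50254808 -0.6521769  -5.12989534] [-130.04370249  -68.76598441   31.9466118 ] 0.020095611311779067
rod -175 40 [103. 104.]
rod -169 844 [104.4 105.4]
rod -163 1124 [104.3 105.4]
rod -157 1427 [101.6 105.1]
rod -151 1024 [ 87.3 102.9]
rod -145 318 [86.8 88.4]
rod -139 328 [86.9 88.6]
rod -133 340 [86.8 88.6]
rod -127 337 [86.6 88.5]
rod -121 330 [86.4 88.4]
rod -115 335 [86.3 88.3]
```

The rod is now slightly nose-up (tilt about 0.055), which clears the lip. Draw the bolt.

Request:
move_arm:
  hand: [0.8,0.8,0.8,0.8,0.8,0.8,0.8,0.8]
  slide:
    - [0,-0.06,0]
    - [0,-0.08,0]
    - [0,-0.08,0]
    - [0,-0.08,0]
    - [0,-0.08,0]
    - [0,-0.08,0]
    - [0,-0.08,0]
    - [0,0,0]
  rot:
    - [0,0,0]
    - [0,0,0]
    - [0,0,0]
    - [0,0,0]
    - [0,0,0]
    - [0,0,0]
    - [0,0,0]
    - [0,0,0]

```text
time_s: 15.3
eef_pos: [0.5149, -0.1143, 0.0319]
ee_rot: [1.0, -0.03, 0.0, -0.0]
wrist_force: [0.8, 0.6, -6.5]
grip_width: 0.0199
gripper_force: 35.0
```

Request:
move_arm:
  hand: [0.8,0.8,0.8,0.8,0.8,0.8]
  slide:
    - [0,-0.08,0.01]
    - [0,-0.08,0]
    - [0,-0.08,0]
    - [0,-0.08,0]
    - [0,0,0]
    - [0,0,0]
  rot:
    - [0,0,0]
    - [0,0,0]
    - [0,0,0]
    - [0,0,0]
    - [0,0,0]
    - [0,0,0]

```text
time_s: 15.9
eef_pos: [0.5158, -0.0987, 0.0314]
ee_rot: [1.0, -0.03, 0.0, -0.0]
wrist_force: [1.8, 0.5, -6.5]
grip_width: 0.0197
gripper_force: 35.0
```

```bash
python3 - <<'E'
from h import *; from cell import ctrl
s=ctrl.get_state(); p,r=pose(s); print(s["wrist_force"],tocrib(p),s["grip_width"],s["joint_pos"].round(2)); rod(ctrl)
h=crib([-79,143,0]); n=16; ps=[]
for k in range(n+1):
    # opening: free edge (at -y from hinge) goes to -x => clockwise seen from above
    q=R.from_euler('z',-.285*k/n); o=p-h; o[2]=p[2]; ps.append((np.r_[h[:2],0]+q.apply(o),q*r))
traj(ps); print(tocrib(ps[-1][0]))
E
```

```text
[ 1.79653697  0.51569992 -6.53788608] [-129.89177301  -24.9996496    31.37459807] 0.01969130489434437 [ 0.66  0.58 -0.67  1.98  0.52  0.76 -1.95]
rod -163 59 [104.2 105. ]
rod -157 728 [103.2 105.1]
rod -151 684 [ 63.7 103.5]
rod -127 59 [89.6 91.2]
rod -121 556 [90.4 92.3]
rod -115 557 [90.5 92.4]
[[-0.06,-0.02,0.0],[-0.06,-0.02,0.0],[-0.06,-0.02,0.0],[-0.06,-0.02,0.0],[-0.06,-0.02,0.0],[-0.06,-0.02,0.0],[-0.06,-0.02,0.0],[-0.06,-0.02,0.0]] 
 [[-0.0,0.0,0.12],[-0.0,0.0,0.12],[-0.0,0.0,0.12],[-0.0,0.0,0.12],[-0.0,0.0,0.12],[-0.0,0.0,0.12],[-0.0,0.0,0.12],[-0.0,0.0,0.12]]
[[-0.06,-0.02,0.0],[-0.06,-0.02,0.0],[-0.06,-0.02,0.0],[-0.06,-0.02,0.0],[-0.06,-0.02,0.0],[-0.06,-0.02,0.0],[-0.06,-0.02,0.0],[-0.06,-0.02,0.0]] 
 [[-0.0,0.0,0.12],[-0.0,0.0,0.12],[-0.0,0.0,0.12],[-0.0,0.0,0.12],[-0.0,0.0,0.12],[-0.0,0.0,0.12],[-0.0,0.0,0.12],[-0.0,0.0,0.12]]
[-175.0732363    -3.91422019   31.37459807]
```

The head end is at y about -127, clear of the keeper and post, with the bolt drawn about 44 mm. Now swing the gate about its hinge.

Request:
move_arm:
  hand: [0.8,0.8,0.8,0.8,0.8,0.8,0.8,0.8]
  slide:
    - [-0.06,-0.018,0]
    - [-0.06,-0.018,0]
    - [-0.06,-0.018,0]
    - [-0.06,-0.018,0]
    - [-0.06,-0.018,0]
    - [-0.06,-0.018,0]
    - [-0.06,-0.018,0]
    - [-0.06,-0.018,0]
  rot:
    - [0,0,0.12]
    - [0,0,0.12]
    - [0,0,0.12]
    - [0,0,0.12]
    - [0,0,0.12]
    - [0,0,0.12]
    - [0,0,0.12]
    - [0,0,0.12]
  squeeze: 40

```text
time_s: 16.75
eef_pos: [0.4928, -0.0893, 0.0315]
ee_rot: [0.995, -0.103, 0.0, 0.0]
wrist_force: [4.4, 0.5, -7.0]
grip_width: 0.02
gripper_force: 40.0
```

Request:
move_arm:
  hand: [0.8,0.8,0.8,0.8,0.8,0.8,0.8,0.8]
  slide:
    - [-0.06,-0.018,0]
    - [-0.06,-0.018,0]
    - [-0.06,-0.018,0]
    - [-0.06,-0.018,0]
    - [-0.06,-0.018,0]
    - [-0.06,-0.018,0]
    - [-0.06,-0.018,0]
    - [0,0,0]
  rot:
    - [0,0,0.12]
    - [0,0,0.12]
    - [0,0,0.12]
    - [0,0,0.12]
    - [0,0,0.12]
    - [0,0,0.12]
    - [0,0,0.12]
    - [0,0,0]

```text
time_s: 17.55
eef_pos: [0.4737, -0.0778, 0.0314]
ee_rot: [0.986, -0.165, -0.0, 0.0]
wrist_force: [3.7, -0.0, -6.9]
grip_width: 0.0198
gripper_force: 40.0
```

```bash
python3 - <<'E'
from h import *; from cell import ctrl
s=ctrl.get_state(); p,r=pose(s); print(s["wrist_force"],tocrib(p),s["grip_width"],(quat(0).inv()*r).as_rotvec())
for n in ("top","wrist"):
    c=ctrl.get_calibration(n);p,d=ctrl.snapshot(n); P=tocrib(cloud(c,d).reshape(-1,3)).reshape(480,640,3)
    m=(P[...,2]>93)&(P[...,2]<99)&(P[...,0]<-70)&(P[...,0]>-175)&(P[...,1]<140)&(P[...,1]>-145)
    q=P[m]; q=q[(q[:,1]>20)|(q[:,1]<-70)]
    f=np.polyfit(q[:,1],q[:,0],1)
    for _ in range(4): e=q[:,0]-np.polyval(f,q[:,1]); f=np.polyfit(q[abs(e)<9,1],q[abs(e)<9,0],1)
    k=abs(q[:,0]-np.polyval(f,q[:,1]))<9; a=np.arctan(f[0]); print(n,k.sum(),"angle",a,"out",283*np.sin(a),"ymin",q[k,1].min())
    m=((P[...,2]>107)&(P[...,2]<118)&(abs(P[...,0])<60)&(abs(P[...,1])<120)).astype(np.uint8)
    kk,l,st,ce=cv2.connectedComponentsWithStats(m)
    print([P[l==i].mean(0).round(1).tolist() for i in range(1,kk) if st[i,4]>40])
    cv2.imwrite(f"pics/{n}7.png",cv2.convertScaleAbs(p[:,:,::-1],alpha=1.3,beta=10))
E
```

```text
[ 3.65627424 -0.04535181 -6.87422223] [-173.25386806   -6.65951257   31.39287322] 0.019841863877655855 [-0.0004071  -0.00058943  0.27127691]
top 476 angle 0.27553312028660165 out 76.99297624737494 ymin 20.09222146916978
[[9.6, 86.0, 112.0], [9.4, 0.4, 112.2], [9.4, -85.4, 112.1]]
wrist 11652 angle 0.26212395874880445 out 73.33450964832309 ymin -131.07701718365877
[]
```

View pics/wrist7.png

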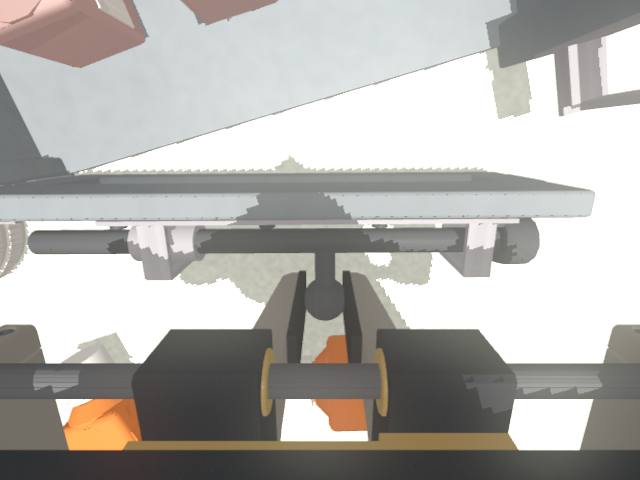

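The wrist view shows the knob still pinched at (325,298). The bolt head at (515,240) is drawn back inside the gate end, and the gate stands open about 0.27 rad (73-77 mm). I'll hold briefly, then hand in.

Request:
move_arm:
  hand: [0.8,0.8,0.8,0.8,0.8,0.8]
  slide:
    - [0,0,0]
    - [0,0,0]
    - [0,0,0]
    - [0,0,0]
    - [0,0,0]
    - [0,0,0]
  rot:
    - [0,0,0]
    - [0,0,0]
    - [0,0,0]
    - [0,0,0]
    - [0,0,0]
    - [0,0,0]

```text
time_s: 18.25
eef_pos: [0.4741, -0.0781, 0.0314]
ee_rot: [0.986, -0.165, -0.0, 0.0]
wrist_force: [4.3, -0.4, -6.3]
grip_width: 0.0199
gripper_force: 40.0
```

```bash
python3 - <<'E'
from cell import ctrl
s=ctrl.get_state(); print(s["eef_pos"],s["wrist_force"],s["grip_width"]); print(ctrl.hand_in())
E
```

```text
[ 0.47414576 -0.07807569  0.03138299] [ 4.2953305  -0.41494655 -6.3433478 ] 0.01993678948622259
the job is handed in; nothing more can be done
None
```

I handed the job in at about 18 s: the tipped bottle stands upright and free in line with its neighbours, the bolt is drawn about 44 mm, and the arm is still holding the gate open at about 75 mm (measured 73–77 mm).

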